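Shoot the bolt of the scrap-glass box through its L-shaped slot

TASK

Bolt the grey scrap-glass box shut: push the black knob of its bolt along the long leg of the L-shaped slot to the corner, then push it sideways along the short leg right to the end, so that the bolt stays locked in its keeper. Only push the knob with the fingertips, gently; do not pinch it or pull it up, and leave the small block and the three round tins where they are. Finish clear of everything.

Things in the scene. Friction and masses are not known exactly. Their poses are not given: they have to be found in the camera images.
- scrap_box: Grey steel box 164 (x) x 224 (y) x 60 mm high, fixed. Origin: centre of its underside; z up; at yaw 0 x points away from the robot, y to its left. On its top an aluminium cover plate 90 x 135 mm, centred at x 0, y -18 mm, upper face 73 mm above the table, has the 14 mm wide L slot. A steel bolt bar slides out of its left end into a keeper staple (y 80 to 100 mm, 77 mm high).
- slot_start (a point): Centre of the pin's place at the start of the slot's long leg, on the cover plate's upper face; fixed to the box.
- slot_corner (a point): Centre of the slot's corner, on the plate's upper face; fixed to the box. The long leg runs from slot_start along the box's +y to here (70 mm), the short leg from here along the box's +x to slot_end (40 mm).
- slot_end (a point): Centre of the pin's place at the end of the slot's short leg, on the cover plate's upper face; fixed to the box.
- knob_top (a point): Centre of the top of the black upright knob, 24 mm in diameter, 40 mm tall; its top is 48 mm, its underside 8 mm above the cover plate. It stands on a 10 mm steel pin that rides in the slot with 2 mm play each side; it cannot tilt. It starts in the first 20 mm of the long leg and stays where it is left.
- bolt (a joint): Travel of the bolt and knob along the slot's long leg, the box's +y, in m: 0 at slot_start, 0.070 at slot_corner; the slot stops it at -0.002 and 0.072. About 2.5 N of friction, no spring.
- cross (a joint): Travel of the knob along the slot's short leg, the box's +x, in m: 0 in the long leg, 0.040 at slot_end; the slot stops it at 0.042. It is held within 0.002 of 0 until the knob has come to the corner. About 2.5 N of friction, no spring.
- knob_pin (a joint): How far the knob is pulled up, in m: 0 down (normal), at most 0.03; a spring holds it down with about 6 N, rising by 3 N per 10 mm.
- gauge_block: Small loose aluminium block with drilled holes, 16 x 30 x 18 mm, standing on the box's lid behind the slot's start. Origin: centre of its underside. To be left alone.
- tin_left: Round white tin with a closed lid, 50 mm across, 24 mm high, loose on the table at the box's left side. Origin: centre of its underside. To be left alone.
- tin_right: Round white tin with a closed lid, 50 mm across, 24 mm high, loose on the table at the box's right side. Origin: centre of its underside. To be left alone.
- tin_open: Round open tin of blue glass grains, 48 mm across, 28 mm high, loose on the table behind the box. Origin: centre of its underside. To be left alone.

How it is judged:
By the outcome, as a careful person would: the job done as asked, in the order asked, and still so for the second after the job is handed in, with the robot touching nothing.
It also fails if it takes over 38 s, if anything falls off the work surface, if the arm or the gripper's body presses on something with over 40 N, if the wrist force passes 120 N, or if a joint passes its speed limit or range.

ROBOT

A 7-joint arm with a two-finger parallel gripper is mounted at the origin on a cart in front of the work surface, level with it; the furniture and walls round the work are solid. World frame = base frame: x ahead of the robot, y to its left, z up, the work surface at z = 0. Lengths are in m, angles in rad, forces in N, time in s.
With the tool pointing down it reaches from about 0.4 to 0.85 m from the base axis. Payload 4.5 kg.
Tool frame: the origin (TCP) lies at the very end of the fingers, on their centre line; the grasp point (between the pads) lies 19 mm behind it (r.pinch_z is the distance from the TCP to the grasp point, in m); x points along the fingers, y is the direction in which the jaws open and shut, and the axes are right-handed (so a half turn about x gives the same grasp; the last joint's range is limited). The gripper opens to 88 mm and grips with 3 to 60 N. Pads are 18 mm wide; open, the fingers measure 123 mm over their backs; the gripper's body (75 mm by 187 mm) begins 45 mm behind the grasp point.
Start: joints at [-1.25, 0.689, -0.195, 1.565, 0.157, 0.902, -0.215], TCP at [0.177, 0.6, 0.239] pointing down, gripper open.
Joint ranges: [-3.01, 3.01], [-0.46, 2.08], [-1.47, 1.51], [0.13, 2.56], [-1, 4.14], [0.04, 2.09], [-2.66, 2.66]. Speed limits (rad/s): [2.57, 2.57, 3.14, 3.14, 3.14, 3.14, 3.14].

INTERFACE

Orientations are given as a unit quaternion [x, y, z, w].
In Python, from plant import telemetry, cams, job, r gives the robot as it stands.
- The arm moves only by the tool send_rows, never from a script. Its argument "commands" is one flat list of numbers, 7 for each row, row after row: the shift along the world's x, y, z as a fraction of full scale, then the turn, a rotation vector about the world's x, y, z as a fraction of full scale, then the closure, from 0 (fully open) to 1 (shut). In form: [dx, dy, dz, wx, wy, wz, claw, dx, dy, dz, wx, wy, wz, claw, ...]. A call has 1 to 12 rows; each row shifts and turns the pose as measured when the row begins; what a row does not reach is not made up. Full scale, the value 1, is 250 mm for a shift and 90 degrees for a turn. A row lasts 1/10 s, in which the tool goes at most 50 mm and 8.59 degrees, less where a joint would pass 70% of its speed; a pose out of reach is approached as far as the arm can. A call with a number of a shift or a turn outside -1 to 1 is refused whole. A call with a gripper value outside its range is refused whole. The fingers move at their own pace and stop on an object; "newtons" is the grip in N (left out, the last holds). Time passes only in rows, so rows that do not move let the fingers close. It gives the time, the measured TCP pose, the force and the opening at its end, in the units of the state.
- telemetry.get_state(): the state, without advancing time (a new reading comes with each control period).
- cams.snapshot(name): name is "scene" or "top" or "wrist"; returns a dict with "image" (420x560x3 uint8, blue, green, red), "intrinsics" (3x3 intrinsics, pixels), "world_to_cam" (4x4, takes a point from world to camera coordinates). Camera axes: x right, y down, z forward; pixel columns grow to the right and rows downward; lengths in m; the calibration is good to about 2 mm. A picture is of the moment at which its call begins. There is no depth.
- job.finish_job(): hands the job in, once; it reports no verdict.
The state is a dict: "clock": time; "q": joint angles; "qd": joint speeds; "joint_torque": joint torques, N m; "tool_pos": TCP position; "eef_rot": TCP orientation; "contact_force": force on the tool from outside, world axes, zero at the start; "moment": the same for the moment, N m; "opening": opening from 0.0 (shut) to 1.0 (fully open).
Only numpy, scipy, OpenCV 4.12 (cv2) and the standard library are available. Lean on these libraries where they do the work, as an engineer would, in place of code of your own. Each camera call takes 0.05 s, during which the arm holds its last target.

## Working session

There is one attempt and no reset: what is moved stays moved. The work goes in short steps, Python scripts to look and compute and a tool call to move; the robot and the scene stay as the last step left them, time stands still between calls to the robot, and variables do not carry over. Pictures are saved under pics/ and viewed, and the job is handed in when it is done.

Besides the shell and the picture viewer there is one more tool, called after "Call:" as a command line: name --argument value ..., lists and objects as JSON in quotes. send_rows: Moves the arm, as the interface text tells. Its arguments: {"type":"object","properties":{"commands":{"type":"array"},"newtons":{"type":"number"}},"required":["commands"]}

```bash
mkdir -p pics
python3 - <<'E'
from plant import telemetry, cams, job, r
import cv2
print(telemetry.get_state())
for n in("scene","top"):
    s=cams.snapshot(n); cv2.imwrite(f"pics/{n}0.png",s["image"]); print(n,s["intrinsics"].tolist(),s["world_to_cam"].round(4).tolist())
E
```

```text
{'clock': 0.0, 'q': array([-1.25020369,  0.68998082, -0.19450333,  1.56634896,  0.15732136,
        0.90248531, -0.21511588]), 'qd': array([ 1.38425365e-03, -1.62660083e-05, -1.00860913e-03, -3.59258736e-04,
       -7.83078085e-04, -5.86054703e-04,  1.20841892e-03]), 'joint_torque': array([-4.12709496e-04, -5.27563834e+01, -1.26686253e+00, -1.53432584e+01,
       -5.25273127e-02,  6.47589113e-03,  1.76221329e-04]), 'tool_pos': array([0.1766777 , 0.59884984, 0.23791043]), 'eef_rot': array([ 0.10037775,  0.69989062, -0.10166901,  0.69981486]), 'contact_force': array([0.05800522, 1.00709443, 0.87443896]), 'moment': array([ 0.04949477,  0.01753401, -0.00992303]), 'opening': 1.0019959608346423}
scene [[502.1108110153105, 0.0, 283.13765166956733], [0.0, 502.1108110153105, 214.96246403347325], [0.0, 0.0, 1.0]] [[0.8736, -0.4866, 0.0116, -0.5334], [-0.218, -0.4126, -0.8844, 0.2339], [0.4351, 0.7701, -0.4665, 0.7349], [0.0, 0.0, 0.0, 1.0]]
top [[461.4025090501954, 0.0, 283.094051379628], [0.0, 461.4025090501954, 206.9372323712948], [0.0, 0.0, 1.0]] [[-0.0218, -0.9996, -0.0183, 0.0853], [-0.9958, 0.0233, -0.0883, 0.6148], [0.0887, 0.0163, -0.9959, 1.1072], [0.0, 0.0, 0.0, 1.0]]
```

View pics/scene0.png

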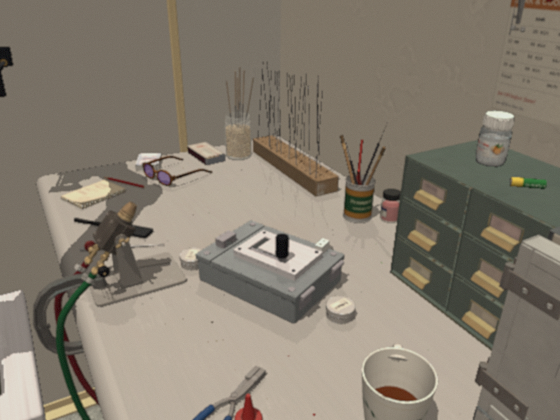

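View pics/top0.png

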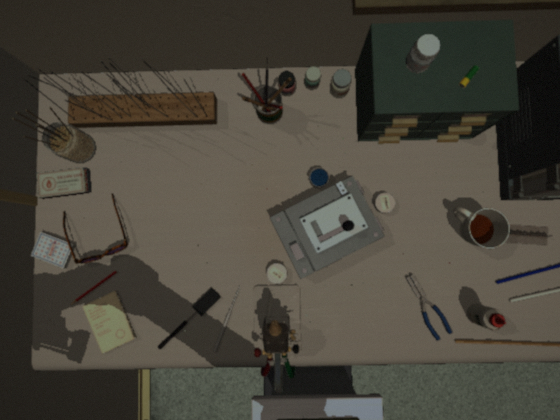

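Run:
```python
import cv2
a=cv2.imread("pics/top0.png")[165:285,260:410]; cv2.imwrite("pics/topz.png",cv2.resize(a,None,fx=5,fy=5,interpolation=cv2.INTER_CUBIC))
a=cv2.imread("pics/scene0.png")[215:325,170:370]; cv2.imwrite("pics/scz.png",cv2.resize(a,None,fx=4,fy=4,interpolation=cv2.INTER_CUBIC))
```

```text
(no output)
```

View pics/topz.png

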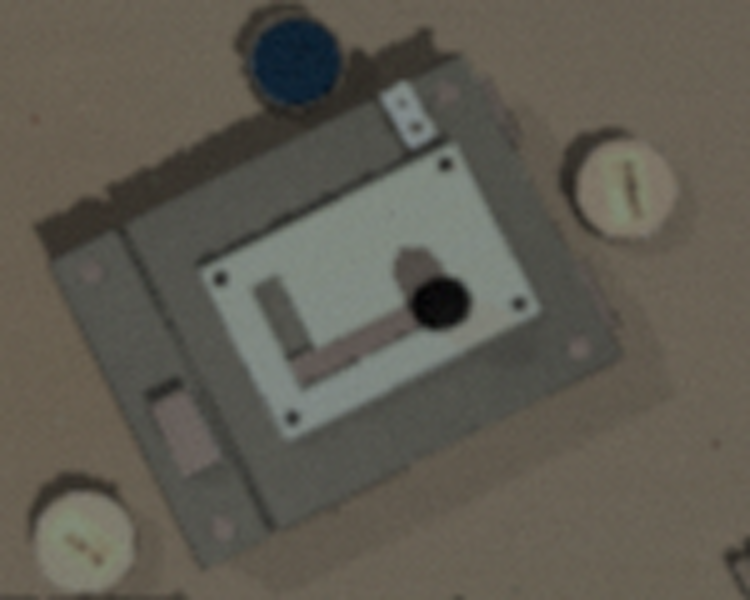

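View pics/scz.png

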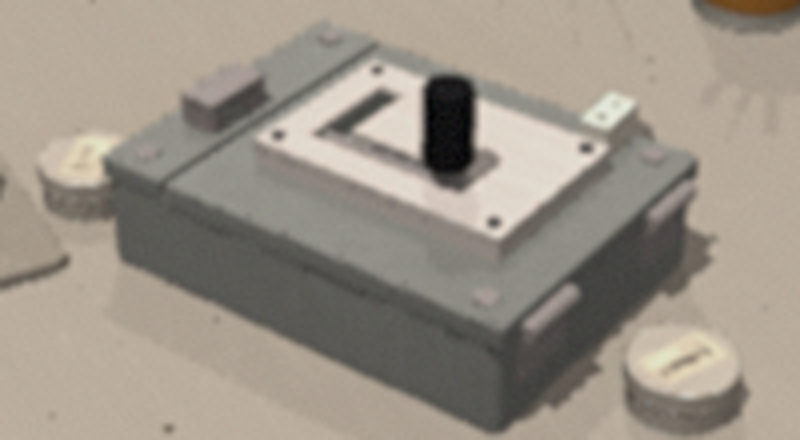

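```bash
cat > h.py <<'E'
import numpy as np, cv2
from plant import telemetry, cams, job, r
def ray(s,uv,z):
    K=s["intrinsics"];T=s["world_to_cam"];R=T[:3,:3];t=T[:3,3]
    d=R.T@np.linalg.inv(K)@np.array([uv[0],uv[1],1.]);c=-R.T@t
    return c+d*(z-c[2])/d[2]
E
python3 - <<'E'
from h import *
from scipy import ndimage as N
s=cams.snapshot("top");im=s["image"];g=im.astype(int)
roi=np.zeros(im.shape[:2],bool);roi[165:285,260:410]=1
print("plate px",im[215,340],"box",im[205,318],"table",im[270,400],"slot",im[228,315+15])
def comps(m,lo=20):
    n,l,st,c=cv2.connectedComponentsWithStats(m.astype(np.uint8));return [(st[i].tolist(),c[i].round(1).tolist(),l==i) for i in range(1,n) if st[i][4]>lo]
G=im[...,1].astype(int)
m=roi&(G>115)
for st,c,mm in comps(m):
    cn=max(cv2.findContours(mm.astype(np.uint8),0,1)[0],key=cv2.contourArea)
    rc=cv2.minAreaRect(cn.astype(np.float32));print("bright",st,c,rc)
    if st[4]>1500:
        b=cv2.boxPoints(rc)
        P=np.array([ray(s,p,.073) for p in b]);print(P.round(4),np.linalg.norm(np.diff(np.vstack([P,P[:1]]),axis=0),axis=1).round(4),P.mean(0).round(4))
k=roi&(im.max(2)<32)
for st,c,mm in comps(k,15): print("dark",st,c, ray(s,c,.121).round(4))
s=cams.snapshot("scene");im=s["image"];k=np.zeros(im.shape[:2],bool);k[230:260,270:292]=1;k&=im.max(2)<32
for st,c,mm in comps(k,15): 
    top=(c[0],st[1]+2.5);print("scene knob",st,c,ray(s,top,.121).round(4),ray(s,c,.101).round(4))
E
```

```text
plate px [81 86 88] box [78 84 85] table [ 84  96 103] slot [129 137 128]
bright [337, 182, 10, 12, 56] [341.2, 187.2] ((341.3538513183594, 187.3692626953125), (11.65926456451416, 5.4575276374816895), 60.2551155090332)
bright [301, 194, 67, 58, 1591] [333.6, 221.4] ((333.6000061035156, 223.2000732421875), (37.565940856933594, 57.24333572387695), 63.43495178222656)
[[ 0.5826  0.0324  0.073 ]
 [ 0.6404 -0.0899  0.073 ]
 [ 0.5602 -0.1265  0.073 ]
 [ 0.503  -0.0049  0.073 ]] [0.1353 0.0881 0.1343 0.0879] [ 0.5716 -0.0472  0.073 ]
bright [377, 194, 17, 18, 172] [385.3, 202.3] ((385.00006103515625, 202.50001525878906), (16.26345443725586, 16.26345443725586), 45.0)
bright [268, 264, 18, 19, 257] [276.4, 273.2] ((276.5, 273.0), (18.0, 17.0), 90.0)
dark [342, 221, 11, 9, 80] [347.4, 225.2] [ 0.5637 -0.0735  0.121 ]
scene knob [277, 235, 11, 23, 225] [281.7, 246.0] [ 0.5604 -0.0822  0.121 ] [ 0.563 -0.078  0.101]
```

```bash
cat >> h.py <<'E'
from scipy.spatial.transform import Rotation as Ro
YAW=np.radians(25.2);C=np.array([.5716,-.0472]);EX=np.array([np.cos(YAW),np.sin(YAW)]);EY=np.array([-EX[1],EX[0]])
def W(x,y):return C+x*EX+y*EY
def proj(s,p):
    q=s["world_to_cam"]@np.append(p,1);q=s["intrinsics"]@q[:3];return q[:2]/q[2]
def B(p): d=np.array(p[:2])-C;return np.array([d@EX,d@EY])
def rep():
    s=telemetry.get_state();M=Ro.from_quat(s["eef_rot"]).as_matrix()
    print("t",round(s["clock"],2),"p",s["tool_pos"].round(4),"box",B(s["tool_pos"]).round(4),"x",M[:,0].round(3),"y",M[:,1].round(3),"F",s["contact_force"].round(2),"op",round(s["opening"],3),"q",s["q"].round(2))
E
python3 - <<'E'
from h import *
rep()
s=cams.snapshot("top");im=cv2.resize(s["image"][165:285,260:410],None,fx=5,fy=5,interpolation=cv2.INTER_CUBIC)
for p,z in(((-.02,-.035),.073),((-.02,.035),.073),((.02,.035),.073),((-.02,-.022),.121)):
    u=proj(s,np.append(W(*p),z));print(p,W(*p).round(4))
    cv2.circle(im,tuple(int(v) for v in (u-[260,165]+.5)*5),4,(0,0,255),-1)
cv2.imwrite("pics/chk.png",im)
E
```

```text
t 0.2 p [0.1767 0.5991 0.2382] box [-0.0821  0.753 ] x [-0.    -0.001 -1.   ] y [ 0.283  0.959 -0.001] F [-0.05 -0.27  0.59] op 1.001 q [-1.25  0.69 -0.19  1.57  0.16  0.9  -0.22]
(-0.02, -0.035) [ 0.5684 -0.0874]
(-0.02, 0.035) [ 0.5386 -0.024 ]
(0.02, 0.035) [ 0.5748 -0.007 ]
(-0.02, -0.022) [ 0.5629 -0.0756]
```

View pics/chk.png

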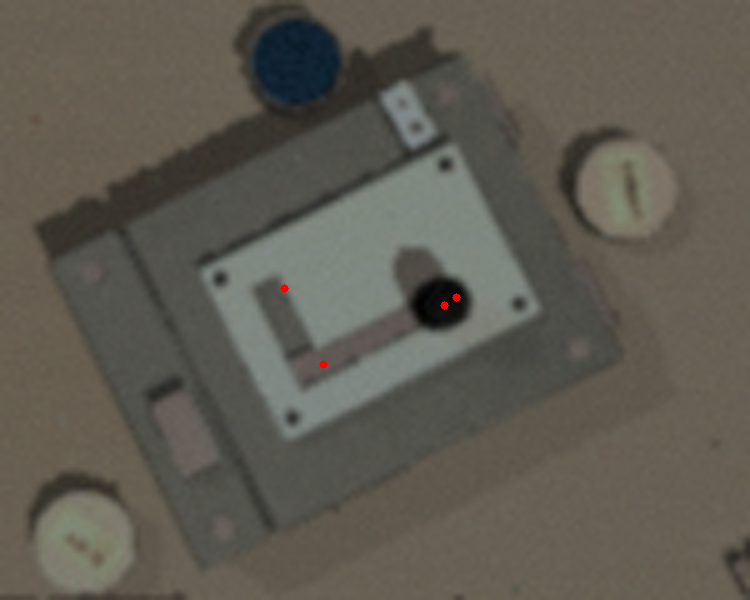

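Run:
```python
from h import *
s=cams.snapshot("top")
for u in((303,366),(276,305),(268,280),(293,385),(265,62)):
    print(u,B(ray(s,np.array(u)/5-.5+[260,165],.073)).round(4))
```

```text
(303, 366) [-0.0164  0.0438]
(276, 305) [0.0148 0.0422]
(268, 280) [0.0269 0.0403]
(293, 385) [-0.0223  0.052 ]
(265, 62) [ 0.1201 -0.0051]
```

Call:
send_rows --commands '[0.04, -0.05, 0.16, 0, 0, -0.09, 1, 0.06, -0.08, 0.14, 0, 0, -0.09, 1, 0.11, -0.13, 0.08, 0, 0, -0.09, 1, 0.12, -0.14, 0, 0, 0, -0.09, 1, 0.12, -0.14, 0, 0, 0, -0.09, 1, 0.12, -0.14, 0, 0, 0, -0.09, 1, 0.12, -0.14, 0, 0, 0, 0, 1, 0.12, -0.14, 0, 0, 0, 0, 1, 0.12, -0.14, 0, 0, 0, 0, 1, 0.12, -0.14, 0, 0, 0, 0, 1]' --newtons 20

```text
clock: 1.3
tool_pos: [0.439, 0.283, 0.3368]
eef_rot: [0.388, 0.596, -0.383, 0.589]
contact_force: [1.2, -0.1, 0.0]
opening: 0.113
```

```bash
python3 -c "
from h import *
rep()"
```

```text
t 1.3 p [0.439  0.283  0.3368] box [0.0206 0.3552] x [-0.004  0.011 -1.   ] y [0.914 0.405 0.001] F [ 1.2  -0.06  0.04] op 0.113 q [-0.69  0.43  0.05  1.74 -0.04  0.96 -0.2 ]
```

Call:
send_rows --commands '[0.06, -0.18, 0, 0, 0, 0.01, 1, 0.06, -0.18, 0, 0, 0, 0, 1, 0.06, -0.18, 0, 0, 0, 0, 1, 0.06, -0.18, 0, 0, 0, 0, 1, 0.06, -0.18, 0, 0, 0, 0, 1, 0.06, -0.18, 0, 0, 0, 0, 1, 0.06, -0.18, -0.05, 0, 0, 0, 1, 0.06, -0.18, -0.08, 0, 0, 0, 1, 0.06, -0.14, -0.12, 0, 0, 0, 1, 0.02, -0.04, -0.16, 0, 0, 0, 1]'

```text
clock: 2.3
tool_pos: [0.588, -0.1423, 0.2396]
eef_rot: [0.388, 0.591, -0.377, 0.598]
contact_force: [0.5, 1.2, -0.3]
opening: 0.003
```

```bash
python3 -c "
from h import *
rep()"
```

```text
t 2.3 p [ 0.588  -0.1423  0.2396] box [-0.0256 -0.093 ] x [ 0.016  0.007 -1.   ] y [0.91  0.414 0.018] F [ 0.5   1.24 -0.25] op 0.003 q [ 0.13  0.65  0.07  1.65 -0.07  0.83  0.66]
```

Call:
send_rows --commands '[-0.01, 0.05, -0.1, -0.004, 0.01, 0.008, 1, -0.01, 0.04, -0.12, 0, 0, 0, 1, 0, 0, -0.12, 0, 0, 0, 1, 0, 0, -0.1, 0, 0, 0, 1, 0, 0, -0.06, 0, 0, 0, 1, 0, 0, -0.03, 0, 0, 0, 1, 0, 0, 0, 0, 0, 0, 1]'

```text
clock: 3.0
tool_pos: [0.58, -0.1232, 0.0961]
eef_rot: [0.38, 0.598, -0.382, 0.593]
contact_force: [-0.6, -0.1, 0.7]
opening: 0.004
```

Run:
```python
from h import *
rep()
for n,(a,b,c,d) in {"top":(165,285,260,410),"scene":(180,320,170,370)}.items():
    s=cams.snapshot(n);cv2.imwrite(f"pics/{n}1.png",cv2.resize(s["image"][a:b,c:d],None,fx=4,fy=4,interpolation=cv2.INTER_CUBIC))
```

```text
t 3.0 p [ 0.58   -0.1232  0.0961] box [-0.0248 -0.0723] x [-0.008  0.001 -1.   ] y [ 0.908  0.42  -0.007] F [-0.58 -0.14  0.72] op 0.004 q [ 0.1   0.85  0.05  1.77 -0.08  0.53  0.64]
```

View pics/scene1.png

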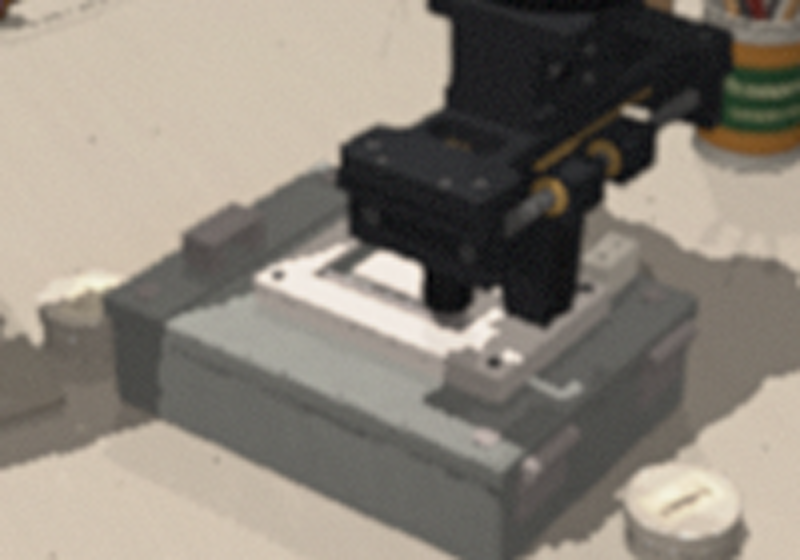

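View pics/top1.png

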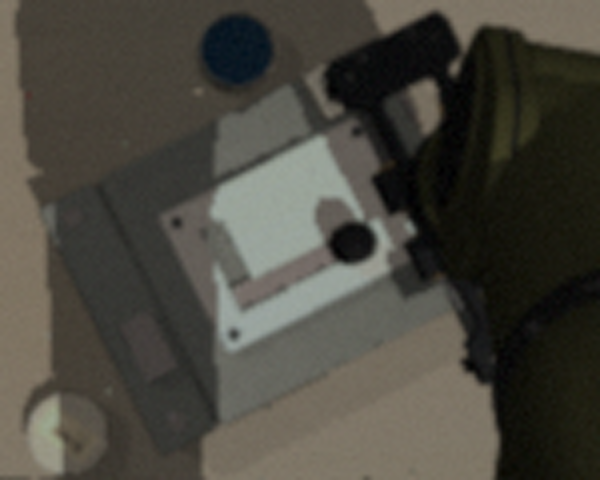

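Call:
send_rows --commands '[-0.005, 0.02, 0, 0, 0, 0, 1, -0.005, 0.02, 0, 0, 0, 0, 1, -0.005, 0.02, 0, 0, 0, 0, 1, -0.009, 0.018, 0, 0, 0, 0, 1, -0.009, 0.018, 0, 0, 0, 0, 1, -0.009, 0.018, 0, 0, 0, 0, 1, -0.009, 0.018, 0, 0, 0, 0, 1, -0.009, 0.018, 0, 0, 0, 0, 1]'

```text
clock: 3.9
tool_pos: [0.5685, -0.0854, 0.1015]
eef_rot: [0.381, 0.593, -0.381, 0.598]
contact_force: [2.3, -2.7, -2.1]
opening: 0.004
```

```bash
python3 -c "
from h import *
rep()"
```

```text
t 3.9 p [ 0.5685 -0.0854  0.1015] box [-0.0191 -0.0333] x [ 0.005 -0.003 -1.   ] y [0.908 0.418 0.003] F [ 2.32 -2.74 -2.07] op 0.004 q [ 0.03  0.82  0.06  1.84 -0.09  0.48  0.59]
```

Call:
send_rows --commands '[-0.009, 0.018, -0.004, 0, 0, 0, 1, -0.009, 0.018, -0.004, 0, 0, 0, 1, -0.009, 0.018, -0.004, 0, 0, 0, 1, -0.009, 0.018, -0.002, 0, 0, 0, 1, -0.009, 0.018, -0.002, 0, 0, 0, 1, -0.009, 0.018, -0.002, 0, 0, 0, 1]'

```text
clock: 4.5
tool_pos: [0.5554, -0.0583, 0.0979]
eef_rot: [0.382, 0.591, -0.382, 0.599]
contact_force: [2.4, -2.7, 1.7]
opening: 0.005
```

```bash
python3 -c "
from h import *
rep()"
```

```text
t 4.5 p [ 0.5554 -0.0583  0.0979] box [-0.0194 -0.0031] x [ 0.009 -0.006 -1.   ] y [0.909 0.416 0.006] F [ 2.39 -2.74  1.7 ] op 0.005 q [-0.02  0.81  0.07  1.9  -0.11  0.43  0.55]
```

Call:
send_rows --commands '[-0.009, 0.018, -0.001, 0, 0, 0, 1, -0.009, 0.018, -0.001, 0, 0, 0, 1, -0.009, 0.018, -0.001, 0, 0, 0, 1, -0.007, 0.014, 0, 0, 0, 0, 1]'

```text
clock: 4.9
tool_pos: [0.5462, -0.0392, 0.0971]
eef_rot: [0.382, 0.591, -0.382, 0.599]
contact_force: [0.7, -2.9, 0.9]
opening: 0.004
```

Run:
```python
from h import *
rep()
for n,(a,b,c,d) in {"top":(165,285,260,410),"scene":(180,320,170,370)}.items():
    s=cams.snapshot(n);cv2.imwrite(f"pics/{n}2.png",cv2.resize(s["image"][a:b,c:d],None,fx=4,fy=4,interpolation=cv2.INTER_CUBIC))
```

```text
t 4.9 p [ 0.5462 -0.0392  0.0971] box [-0.0196  0.018 ] x [ 0.009 -0.005 -1.   ] y [0.909 0.417 0.006] F [ 0.68 -2.92  0.92] op 0.004 q [-0.06  0.8   0.07  1.93 -0.12  0.4   0.53]
```

View pics/scene2.png

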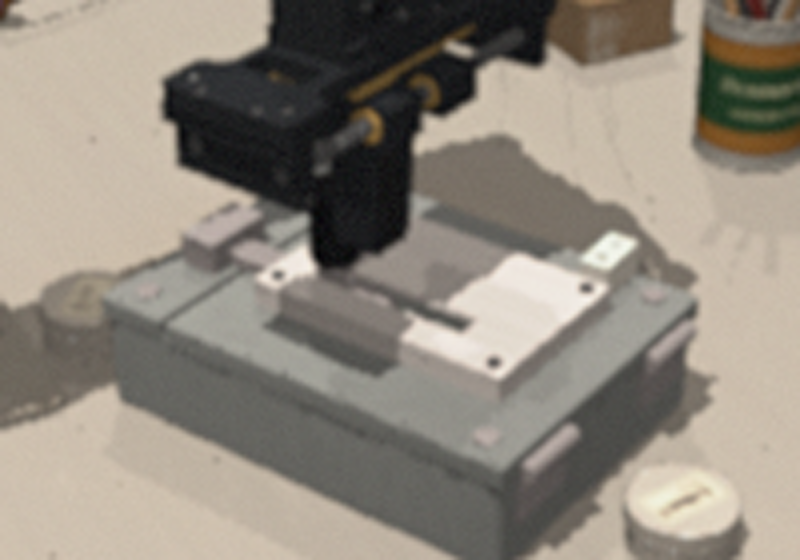

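View pics/top2.png

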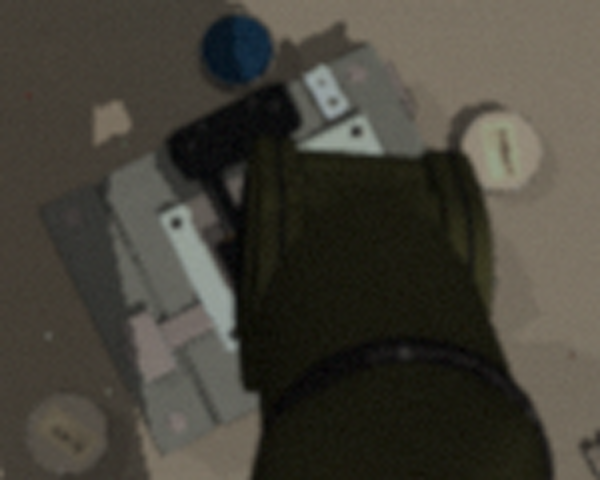

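Call:
send_rows --commands '[-0.004, 0.009, 0, 0, 0, 0, 1, -0.004, 0.009, 0, 0, 0, 0, 1]'

```text
clock: 5.2
tool_pos: [0.5437, -0.0342, 0.0969]
eef_rot: [0.382, 0.592, -0.382, 0.598]
contact_force: [1.0, -2.6, 1.3]
opening: 0.006
```

Call:
send_rows --commands '[-0.004, 0.009, 0, 0, 0, 0, 1, -0.004, 0.009, 0, 0, 0, 0, 1]'

```text
clock: 5.4
tool_pos: [0.5435, -0.0338, 0.0972]
eef_rot: [0.382, 0.589, -0.383, 0.6]
contact_force: [3.4, -6.8, -2.7]
opening: 0.002
```

```bash
python3 -c "
from h import *
rep()"
```

```text
t 5.4 p [ 0.5435 -0.0338  0.0972] box [-0.0197  0.0241] x [ 0.012 -0.01  -1.   ] y [0.91  0.414 0.007] F [ 3.36 -6.77 -2.74] op 0.002 q [-0.07  0.8   0.08  1.94 -0.12  0.39  0.51]
```

Call:
send_rows --commands '[0.02, -0.043, 0, 0, 0, 0, 1, 0.02, -0.043, 0, 0.006, 0.008, 0.008, 1, -0.05, -0.025, 0, 0, 0, 0, 1, -0.066, -0.031, 0, 0, 0, 0, 1, -0.07, -0.033, 0, 0, 0, 0, 1, -0.024, -0.01, 0, 0, 0, 0, 1, 0, 0, 0, 0, 0, 0, 1]'

```text
clock: 6.1
tool_pos: [0.4969, -0.0786, 0.0951]
eef_rot: [0.378, 0.602, -0.378, 0.593]
contact_force: [-0.2, -0.1, 0.0]
opening: 0.005
```

Run:
```python
from h import *
rep()
for n,(a,b,c,d) in {"scene":(180,320,170,370)}.items():
    s=cams.snapshot(n);cv2.imwrite(f"pics/{n}3.png",cv2.resize(s["image"][a:b,c:d],None,fx=4,fy=4,interpolation=cv2.INTER_CUBIC))
```

```text
t 6.1 p [ 0.4969 -0.0786  0.0951] box [-0.081   0.0034] x [-0.01   0.006 -1.   ] y [ 0.904  0.428 -0.006] F [-0.19 -0.14  0.03] op 0.005 q [ 0.05  0.78  0.03  2.04 -0.09  0.33  0.6 ]
```

View pics/scene3.png

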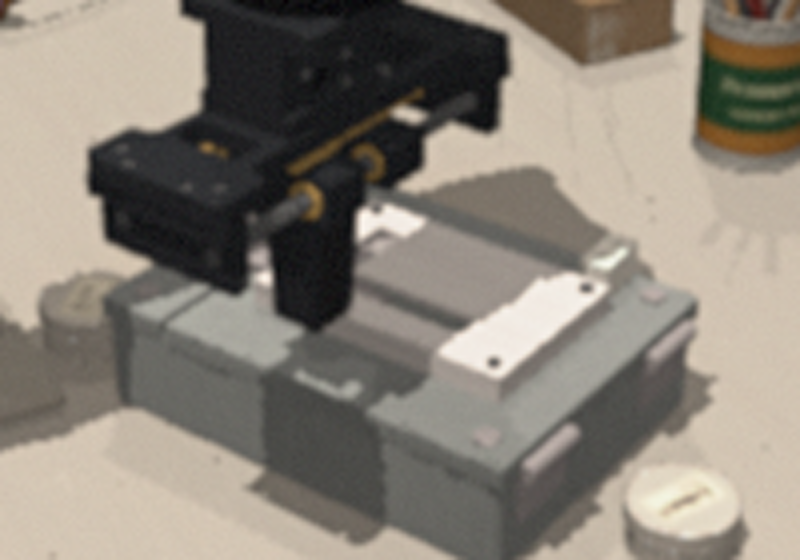

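Call:
send_rows --commands '[-0.023, 0.049, 0, 0, 0, 0, 1, -0.023, 0.049, 0, 0, 0, 0, 1, -0.023, 0.049, 0, 0, 0, 0, 1, 0, 0, 0, 0, 0, 0, 1]'

```text
clock: 6.55
tool_pos: [0.481, -0.0353, 0.0949]
eef_rot: [0.378, 0.602, -0.376, 0.594]
contact_force: [-0.2, 0.3, 0.8]
opening: 0.004
```

Run:
```python
from h import *
rep()
for n,(a,b,c,d) in {"top":(165,285,260,410)}.items():
    s=cams.snapshot(n);cv2.imwrite(f"pics/{n}4.png",cv2.resize(s["image"][a:b,c:d],None,fx=4,fy=4,interpolation=cv2.INTER_CUBIC))
```

```text
t 6.55 p [ 0.481  -0.0353  0.0949] box [-0.077   0.0493] x [-0.007  0.009 -1.   ] y [ 0.902  0.432 -0.003] F [-0.21  0.28  0.77] op 0.004 q [-0.04  0.77  0.03  2.11 -0.12  0.28  0.55]
```

View pics/top4.png

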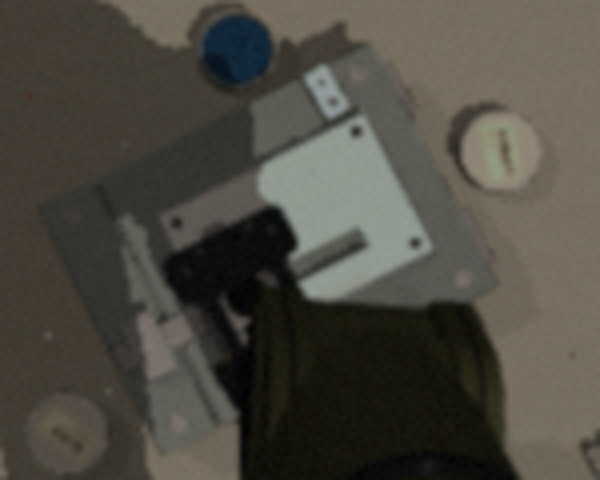

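Call:
send_rows --commands '[0.022, 0.001, 0, 0, 0, 0, 1, 0.022, 0.001, 0, 0, 0, 0, 1, 0.018, 0.009, 0, 0, 0, 0, 1, 0.018, 0.009, 0, 0, 0, 0, 1, 0.018, 0.009, 0, 0, 0, 0, 1, 0.018, 0.009, 0, 0, 0, 0, 1, 0.018, 0.009, 0, 0, 0, 0, 1]'

```text
clock: 7.3
tool_pos: [0.5165, -0.0266, 0.095]
eef_rot: [0.378, 0.602, -0.378, 0.594]
contact_force: [-3.0, -2.0, 2.4]
opening: 0.003
```

```bash
python3 -c "
from h import *
rep()"
```

```text
t 7.3 p [ 0.5165 -0.0266  0.095 ] box [-0.0411  0.0421] x [-0.01   0.005 -1.   ] y [ 0.904  0.428 -0.007] F [-2.96 -2.01  2.39] op 0.003 q [-0.07  0.79  0.05  2.   -0.12  0.36  0.53]
```

Call:
send_rows --commands '[0.017, 0.011, 0, 0, 0, 0, 1, 0.018, 0.01, 0, 0, 0, 0, 1, 0.018, 0.01, 0, 0, 0, 0, 1, 0.018, 0.009, 0, 0, 0, 0, 1, 0.018, 0.009, 0, 0, 0, 0, 1]'

```text
clock: 7.8
tool_pos: [0.5383, -0.0159, 0.0951]
eef_rot: [0.377, 0.602, -0.381, 0.592]
contact_force: [-2.9, -2.7, 2.2]
opening: 0.004
```

```bash
python3 -c "
from h import *
rep()"
```

```text
t 7.8 p [ 0.5383 -0.0159  0.0951] box [-0.0169  0.0425] x [-0.014  0.003 -1.   ] y [ 0.905  0.426 -0.012] F [-2.92 -2.73  2.22] op 0.004 q [-0.09  0.81  0.07  1.94 -0.13  0.42  0.51]
```

Call:
send_rows --commands '[0.015, 0.007, 0, 0, 0, 0, 1, 0.01, 0.005, 0, 0, 0, 0, 1, 0.009, 0.004, 0, 0, 0, 0, 1]'

```text
clock: 8.1
tool_pos: [0.5478, -0.0114, 0.095]
eef_rot: [0.377, 0.602, -0.381, 0.592]
contact_force: [-6.7, -4.3, 7.1]
opening: 0.005
```

Call:
send_rows --commands '[0.009, 0.004, 0, 0, 0, 0, 1, 0.009, 0.004, 0, 0, 0, 0, 1]'

```text
clock: 8.3
tool_pos: [0.5476, -0.0114, 0.095]
eef_rot: [0.375, 0.604, -0.384, 0.59]
contact_force: [-8.3, -3.7, 7.6]
opening: 0.007
```

```bash
python3 -c "
from h import *
rep()"
```

```text
t 8.3 p [ 0.5476 -0.0114  0.095 ] box [-0.0064  0.0426] x [-0.024  0.    -1.   ] y [ 0.905  0.425 -0.022] F [-8.26 -3.74  7.58] op 0.007 q [-0.11  0.82  0.08  1.9  -0.13  0.46  0.5 ]
```

Call:
send_rows --commands '[-0.05, -0.024, 0, 0, 0, 0, 1, -0.06, -0.03, 0, 0, 0, 0, 1, -0.06, -0.03, 0, 0, 0, 0, 1, -0.03, -0.015, 0.06, 0, 0, 0, 1, 0, 0, 0.12, 0, 0, 0, 1, 0, 0, 0.18, 0, 0, 0, 1, 0, 0, 0.18, 0, 0, 0, 1, -0.02, -0.1, 0.15, 0, 0, 0, 1, -0.02, -0.18, 0, 0, 0, 0, 1, 0, -0.18, 0, 0, 0, 0, 1, 0, -0.18, 0, 0, 0, 0, 1, 0, 0, 0, 0, 0, 0, 1]'

```text
clock: 9.5
tool_pos: [0.5055, -0.1875, 0.278]
eef_rot: [0.378, 0.598, -0.366, 0.605]
contact_force: [-0.7, -1.3, -0.3]
opening: 0.004
```

Run:
```python
from h import *
rep()
for n,(a,b,c,d) in {"top":(165,285,260,410),"scene":(180,320,170,370)}.items():
    s=cams.snapshot(n);cv2.imwrite(f"pics/{n}5.png",cv2.resize(s["image"][a:b,c:d],None,fx=4,fy=4,interpolation=cv2.INTER_CUBIC))
    if n=="top":
        k=(s["image"].max(2)<32);k[:190]=0;k[235:]=0;k[:,:300]=0;k[:,335:]=0
        n_,l,st,c=cv2.connectedComponentsWithStats(k.astype(np.uint8))
        for i in range(1,n_):
            if st[i][4]>15: print(st[i],c[i],B(ray(s,c[i],.121)).round(4))
```

```text
t 9.5 p [ 0.5055 -0.1875  0.278 ] box [-0.1196 -0.0988] x [ 0.017  0.01  -1.   ] y [0.895 0.446 0.02 ] F [-0.73 -1.28 -0.34] op 0.004 q [ 0.22  0.52  0.09  1.8  -0.08  0.81  0.82]
[308 218  10  10  77] [312.80519481 222.36363636] [0.022  0.0461]
```

View pics/scene5.png

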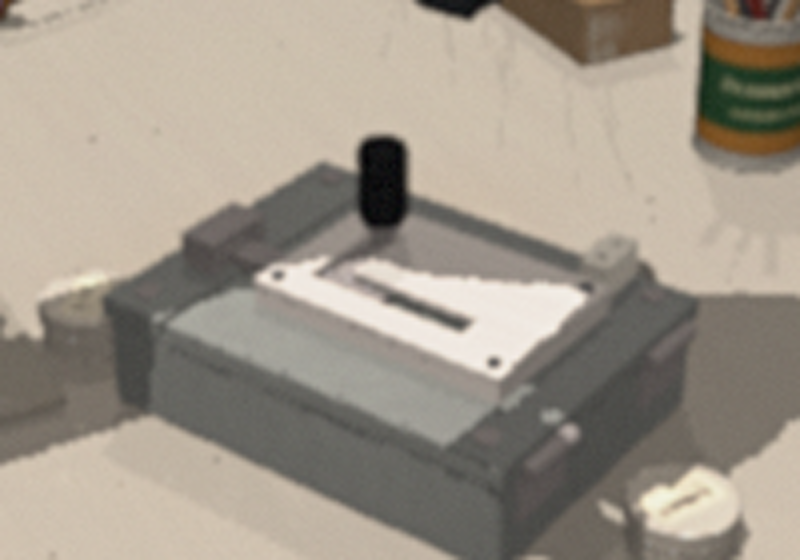

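View pics/top5.png

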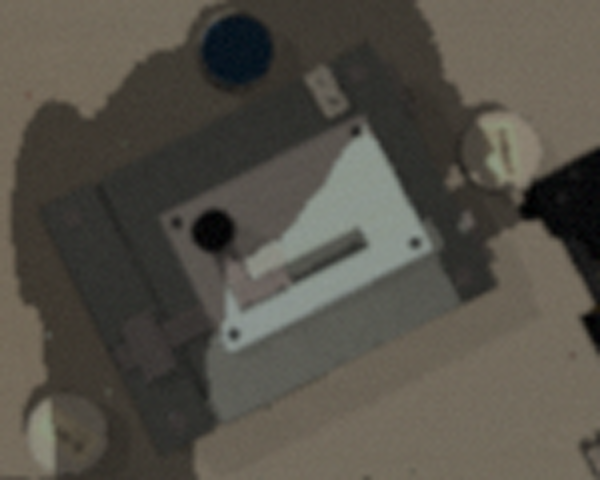

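```bash
python3 -c "
from h import *
print(job.finish_job())"
```

```text
the job is handed in; nothing more can be done
None
```

The box is bolted shut and the job is handed in. With the fingers closed, I pushed the knob along the long leg until it met the slot's stop at the corner. I then moved round and pushed it sideways along the short leg to its end stop. It took about 9.5 s on the robot's clock.

**Last checks:**
- **Knob position:** in the final top view the knob is at x +22, y +46 mm from the plate's centre. That is about 40 mm across and 66 mm along from where it started.
- **Slot end:** my rough reading of the slot end from the image was x +20, y +43 mm, so the two differ by 2–3 mm. Both pushes ended firmly against a stop.
- **Bolt:** both views show the bolt bar in its keeper and the knob down.
- **Forces:** the wrist readings at the end of each move stayed at about 12 N or less. During the last push this included about 7.6 N upward on the tool while it pressed against the end stop.
- **Loose things:** by eye, the block and the three tins are where they were; I did not measure them again.
- **Arm:** it finished at z = 0.278 m, off to the robot's right of the box, touching nothing.

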